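Clear the covers and angle the rolling pin out of its box

TASK

First clear the covered ends of the wooden rolling-pin box: put the lemon in the green tray and stand the pepper mill upright in the white tray. Then reach through the box's opening, tilt the rolling pin out past the covers, and finish while still holding it, roughly level and still, over the box and about a hand's breadth (80 mm or so) above the covers, touching nothing but the gripper. Do not knock over the mill, and leave the other things where they stand.

Things in the scene. Friction and masses are not known exactly. Their poses are not given: they have to be found in the camera images.
- pin_box: Wooden box, fixed. Outside 140 (x) by 360 (y) by 56 mm high; walls, floor, covers 8 mm thick. Pale boards cover both ends of its top, 78 mm in from each end, leaving an opening 204 mm along y, 124 mm wide in the middle. Inside 344 mm along y, 124 mm wide, 40 high under the covers. Origin: centre of the underside; x across, y along the box, z up.
- pin: Pale wooden rolling pin, 260 mm long, about 0.2 kg, lying along the box on its floor, under both covers, so it cannot come out level: slide it under one cover, tilt the other end up through the opening, draw it out. Roller 30 mm thick over the middle 116 mm, end handles 18 mm. Origin: its middle, on its axis (z = 23 mm lying); y runs along it; any roll about y.
- pin_end_a (a point): Centre of the pin's end face at its +y end, 130 mm from its middle.
- pin_end_b (a point): Centre of the pin's end face at its -y end, 130 mm from its middle.
- lemon: Yellow lemon, 83x58x58 mm, lying on one covered end of the box. Long axis is x; origin 29 mm below its centre at the start.
- lemon_center (a point): Centre of the lemon.
- mill: Small glass pepper mill with grey top, 44 mm across, 90 mm high (34 mm across above 66 mm), standing on the other covered end of the box. Origin: centre of its underside, z up its axis.
- fruit_tray: Green open tray, to the right of the box, fixed, 100 (x) by 120 (y) by 35 mm, walls and floor 4 mm. Origin: centre of the underside, z up. (A wall cabinet hangs behind the work, underside at z = 0.48 m, front near x = 0.67 m, and a door stands to the right near y = -0.6 m: keep wrist and elbow clear of them.)
- spice_tray: White open tray, to the right of the box, fixed, 100 (x) by 120 (y) by 35 mm, walls and floor 4 mm. Origin: centre of the underside, z up.
- tin: Low round food tin, 86 mm across, 40 high (mm); a bystander behind the work. Origin: centre of its underside.
- bananas: Bunch of bananas, 97x196x58 mm; a bystander behind the work. Origin: centre of its underside at the start.
- honey_jar: Glass jar with yellow lid, 64 across, 100 high (mm); a bystander behind the work. Origin: centre of its underside.
- tumbler: Clear drinking glass, 69 across, 133 high (mm); a bystander behind the work. Origin: centre of its underside.
- soap_bottle: Pump soap bottle, 56x67x163 (mm); a bystander behind the work. Origin: centre of its underside.

How it is judged (in metres and radians):
On the way, in this order (a step that is already met when the one before it is completed fails the run):
1. the lemon lies in the green tray and the mill stands in the white tray, both released (horizontal distance between lemon_center and fruit_tray below 0.05 m and height (world z) of lemon_center below 0.06 m and horizontal distance between mill and spice_tray below 0.05 m and height (world z) of mill below 0.015 m and angle between mill's own z axis and vertical below 0.2 rad and linear speed of each of lemon, mill below 0.02 m/s and contact force between each of lemon, mill and the fingers below 0.1 N), for 0.2 s.
2. the gripper holds the rolling pin wholly above the box's covers (height (world z) of each of pin_end_a, pin_end_b above 0.106 m and contact force between pin and the fingers above 1 N), for 0.2 s.
At the end, for the whole second after the job is handed in: Lemon in the green tray and mill upright in the white one (centres within 50 mm), released, at rest. Pin held in the fingers, both ends over z=106 mm (50 mm above the covers), middle under z=240 mm and within 120 mm of the box centre from above, level within 0.3 rad, still, touching nothing else (all of step 1 and all of step 2 and angle between pin's own y axis and vertical between 1.27 and 1.87 rad and horizontal distance between pin and pin_box below 0.12 m and height (world z) of pin below 0.24 m and linear speed of pin below 0.03 m/s and contact force between pin and pin_box below 0.1 N and contact force between pin and mill below 0.1 N and contact force between pin and tin below 0.1 N and contact force between pin and bananas below 0.1 N and contact force between pin and honey_jar below 0.1 N and contact force between pin and tumbler below 0.1 N and contact force between pin and soap_bottle below 0.1 N); the arm keeps its last pose, push and grip.
It fails at once if the mill is knocked over (angle between mill's own z axis and vertical above 1 rad).
It fails at once if a bystander is moved more than 40 mm (distance of any of tin, bananas, honey_jar, tumbler, soap_bottle from where it was at the start of the episode above 0.04 m).
It also fails if it takes over 72 s, if anything falls off the work surface, if the arm or the gripper's body presses on something with over 40 N, if the wrist force passes 120 N, or if a joint passes its speed limit or range.

ROBOT

A 6-joint arm with a two-finger parallel gripper is mounted at the origin on a cart in front of the work surface, level with it; the furniture and walls round the work are solid. World frame = base frame: x ahead of the robot, y to its left, z up, the work surface at z = 0. Lengths are in mm, angles in rad, forces in N, time in s.
With the tool pointing down it reaches from about 350 to 975 mm from the base axis. Payload 4.9 kg.
Tool frame: the origin (TCP) lies midway between the tips of the shut fingers; the grasp point (between the pads) lies 19 mm behind it; z points along the fingers, y is the line along which they close (so a half turn about z gives the same grasp; the last joint's range is limited). The gripper opens to 85 mm and grips with 20 to 120 N. Pads are 22 mm wide; open, the fingers measure 114 mm over their backs; the gripper's body (76 mm by 85 mm) begins 54 mm behind the grasp point. The pads swing forward as they close: fully open they stand 13 mm farther back than shut.
Start: joints at [1.226, 0.053, 1.613, -0, 1.476, -0.119], TCP at [139.92, 609.117, 231.304] pointing down, gripper open.
Joint ranges: [-3.01, 3.01], [-1.01, 2.22], [0.06, 2.58], [-1.02, 4.17], [0.09, 2.62], [-3.14, 3.14]. Speed limits (rad/s): [2.57, 2.57, 3.14, 3.14, 3.14, 3.14].

INTERFACE

Orientations are given as a rotation vector (axis times angle).
In Python, from plant import status, optics, robot gives the robot as it stands.
- The arm moves only by the tool send_rows, never from a script. Its argument "moves" is a list of rows, each an object of numbers: "gripper": the finger opening in m, from 0 to 0.0854; "dx", "dy", "dz": the shift along the world's x, y, z in m; "rx", "ry", "rz": the turn, a rotation vector about the world's x, y, z in degrees. A call has 1 to 5 rows; each row is the pose to reach, as a shift and turn from the pose commanded when the call began; what a row does not reach only later rows make up. A row lasts 1/10 s, in which the tool goes at most 50 mm and 8.59 degrees, less where a joint would pass 70% of its speed; a pose out of reach is approached as far as the arm can. A call with a gripper value outside its range is refused whole. The fingers move at their own pace and stop on an object; "grip_force" is the grip in N (left out, the last holds). Time passes only in rows, so rows that repeat a pose let the fingers close. It gives the time, the measured TCP pose, the force, the opening and the grip force at its end, in the units of the state.
- status.observe(): the state, without advancing time (a new reading comes with each control period).
- optics.snapshot(name): name is "side" or "top" or "wrist"; returns the picture (480x640x3 uint8, blue, green, red); there is no depth.
- optics.calibration(name): a dict with "fx", "fy", "cx", "cy" (pixels), "k1" (the pictures are not rectified: a ray, as slopes to the right and down, at radius r is drawn at 1 + k1 r^2 times it, then the intrinsics apply), "origin" and "attitude" of the camera in the world. Camera axes: x right, y up, looking along -z (the intrinsics and any distortion apply to the point x, -y, -z); pixel columns grow to the right and rows downward; lengths in mm; the calibration is good to about 2 mm. A picture is of the moment at which its call begins: read the wrist's pose just before it. calibration takes no time and is no camera call; for the wrist camera it gives the pose at the moment of the call.
- robot.sign_off(): hands the job in; it is judged then, once.
The state is a dict: "time_s": time; "joints": joint angles; "dq": joint speeds; "tau": joint torques, N m; "ee_pos": TCP position; "orientation": TCP orientation; "ft_force": force on the tool from outside, world axes, zero at the start; "wrist_torque": the same for the moment, N m; "gripper_width": finger opening in mm; "grasp_force": force on a finger pad.
Only numpy, scipy, OpenCV 4.12 (cv2) and the standard library are available. Lean on these libraries where they do the work, as an engineer would, in place of code of your own. Each camera call takes 0.05 s, during which the arm holds its last target. There are 200 camera calls.

## Working session

There is one attempt and no reset: what is moved stays moved. The work goes in short steps, Python scripts to look and compute and a tool call to move; the robot and the scene stay as the last step left them, time stands still between calls to the robot, and variables do not carry over. Pictures are saved under pics/ and viewed, at most 13 in all, crops included, and the job is handed in when it is done.

Besides the shell and the picture viewer there is one more tool, called after "Call:" as a command line: name --argument value ..., lists and objects as JSON in quotes. send_rows: Moves the arm, as the interface text tells. Its arguments: {"type":"object","properties":{"moves":{"type":"array","items":{"type":"object","properties":{"gripper":{"type":"number"},"dx":{"type":"number"},"dy":{"type":"number"},"dz":{"type":"number"},"rx":{"type":"number"},"ry":{"type":"number"},"rz":{"type":"number"}}}},"grip_force":{"type":"number"}},"required":["moves"]}

```bash
mkdir -p pics; ls; cat > h.py <<'E'
import numpy as np, cv2
from scipy.spatial.transform import Rotation as R
from plant import status, optics, robot
def shot(n):
    c=optics.calibration(n); return optics.snapshot(n),c
def rot(c):
    a=np.array(c["attitude"],float)
    return a if a.shape==(3,3) else R.from_rotvec(a).as_matrix()
def ray(c,u,v):
    K=np.array([[c["fx"],0,c["cx"]],[0,c["fy"],c["cy"]],[0,0,1.]])
    p=cv2.undistortPoints(np.array([[[u,v]]],float),K,np.array([c["k1"],0,0,0.]))[0,0]
    return np.array(c["origin"],float), rot(c)@np.array([p[0],-p[1],-1.])
def on(c,u,v,z):
    o,d=ray(c,u,v); return o+d*(z-o[2])/d[2]
def tri(c1,p1,c2,p2):
    o1,d1=ray(c1,*p1);o2,d2=ray(c2,*p2);d1/=np.linalg.norm(d1);d2/=np.linalg.norm(d2)
    s=np.linalg.lstsq(np.c_[d1,-d2],o2-o1,rcond=None)[0]
    a,b=o1+s[0]*d1,o2+s[1]*d2; return (a+b)/2,np.linalg.norm(a-b)
def proj(c,X):
    q=rot(c).T@(np.array(X,float)-c["origin"]);a,b=q[0]/-q[2],-q[1]/-q[2];f=1+c["k1"]*(a*a+b*b)
    return np.array([c["fx"]*a*f+c["cx"],c["fy"]*b*f+c["cy"]])
E
python3 - <<'E'
from h import *
print(status.observe())
import pickle
d={}
for n in("top","side"):
    im,c=shot(n); cv2.imwrite(f"pics/{n}0.png",im); d[n]=(im,c); print(n,c)
pickle.dump(d,open("d0.pkl","wb"))
E
```

```text
pics
{'time_s': 0.0, 'joints': array([ 1.22603365e+00,  5.33841276e-02,  1.61430477e+00, -1.00670906e-06,
        1.47603613e+00, -1.19029558e-01]), 'dq': array([-0.00195371, -0.00033097, -0.00182661, -0.00190292, -0.00062544,
       -0.0019693 ]), 'tau': array([-8.29201838e-06, -3.93682659e+01, -3.70175886e+01, -2.11135298e-04,
        7.07313055e-03,  2.38023617e-06]), 'ee_pos': array([139.68881319, 608.53511885, 230.03970159]), 'orientation': array([-0.35377298, -3.12111609,  0.00325973]), 'ft_force': array([ 0.31635105,  0.3934853 , -0.03789722]), 'wrist_torque': array([-0.04086816, -0.04024528,  0.01086565]), 'grasp_force': 0.0, 'gripper_width': 85.27205116459547}
top {'fx': 468.9309332032391, 'fy': 468.9309332032391, 'cx': 315.17779923265994, 'cy': 234.56580009699726, 'k1': -0.12058877402034113, 'origin': array([ 433.51728363, -168.8022474 , 1228.60502205]), 'attitude': array([ 0.13500174, -0.11139699, -1.58021207])}
side {'fx': 486.05714670188183, 'fy': 486.05714670188183, 'cx': 321.12379493667544, 'cy': 244.63167976003652, 'k1': -0.050867703058807945, 'origin': array([639.41843236, 717.49230018, 818.19782904]), 'attitude': array([2.52053755e-03, 1.30081825e+00, 2.85267573e+00])}
```

View pics/top0.png

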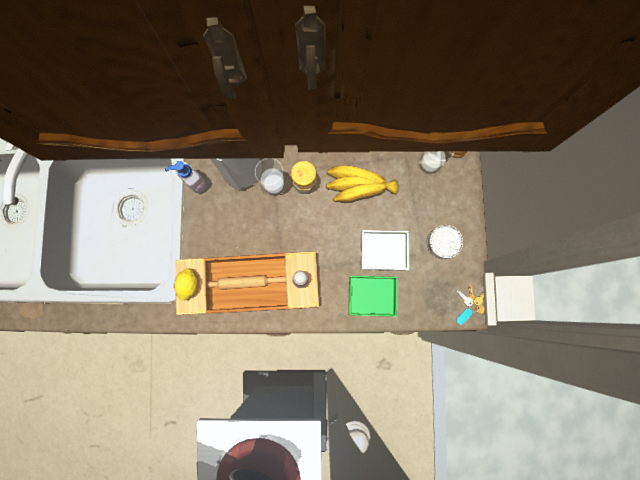

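View pics/side0.png

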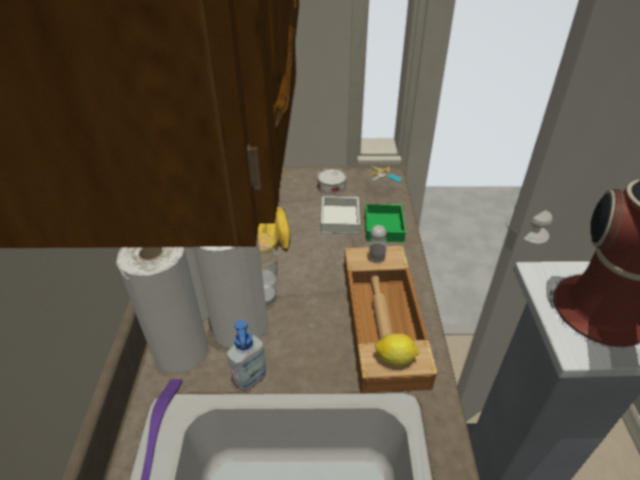

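The top view shows the lemon (186,284) on the left cover and the mill (301,278) on the right cover. The pin runs about (210..285, 282), the green tray is at (373,296) and the white tray at (385,250). The side view shows the same: lemon (397,349), mill (377,243), green tray (385,222), white tray (340,214).

```bash
cat > m.py <<'E'
from h import *
import pickle
d=pickle.load(open("d0.pkl","rb")); (T,ct),(S,cs)=d["top"],d["side"]
def blob(im,lo,hi,box):
    m=cv2.inRange(cv2.cvtColor(im,cv2.COLOR_BGR2HSV),lo,hi); k=np.zeros_like(m);x0,y0,x1,y1=box;k[y0:y1,x0:x1]=m[y0:y1,x0:x1]
    cn=max(cv2.findContours(k,cv2.RETR_EXTERNAL,cv2.CHAIN_APPROX_NONE)[0],key=cv2.contourArea)
    M=cv2.moments(cn); return np.array([M["m10"],M["m01"]])/M["m00"],cn
a,ca=blob(T,(22,150,100),(35,255,255),(165,255,203,312)); b,cb=blob(S,(22,150,100),(35,255,255),(360,320,430,375))
print("lemon",a,cv2.boundingRect(ca),b,cv2.boundingRect(cb),tri(ct,a,cs,b))
for n,lo,hi,bt,bs,z in(("green",(50,150,60),(75,255,255),(340,265,405,325),(355,195,412,245),35),("white",(0,0,135),(180,60,255),(355,225,415,274),(315,190,364,238),35)):
    p,cp=blob(T,lo,hi,bt);q,cq=blob(S,lo,hi,bs)
    r=cv2.boxPoints(cv2.minAreaRect(cp)); X=np.array([on(ct,*k,z) for k in r])
    print(n,p,q,tri(ct,p,cs,q),"\n rim",X.round(0).tolist(),X.mean(0).round(1))
# box top corners
p,cp=blob(T,(5,60,80),(25,255,255),(172,248,325,318)); r=cv2.boxPoints(cv2.minAreaRect(cp)); X=np.array([on(ct,*k,56) for k in r]); print("box",r.tolist(),X.round(0).tolist(),X.mean(0).round(1))
cv2.imwrite("pics/tc.png",cv2.resize(T[240:325,165:325],None,fx=5,fy=5,interpolation=cv2.INTER_CUBIC))
cv2.imwrite("pics/sc.png",cv2.resize(S[185:395,310:440],None,fx=2.85,fy=2.85,interpolation=cv2.INTER_CUBIC))
E
python3 m.py
```

```text
lemon [185.37214612 283.87964775] (174, 268, 23, 33) [396.78269473 348.04946933] (376, 333, 43, 31) (array([496.25053767, 168.15338293,  86.90354262]), np.float64(1.389062003899461))
green [388.07619048 310.36190476] [386.03433476 220.1416309 ] (array([ 439.31155485, -343.33060813,  -16.65064078]), np.float64(27.79770388648927)) 
 rim [[418.0, -262.0, 35.0], [505.0, -356.0, 35.0], [458.0, -399.0, 35.0], [372.0, -305.0, 35.0]] [ 438.4 -330.9   35. ]
white [385.03055834 248.21925777] [339.89515012 209.94272517] (array([ 583.82465311, -331.23595496,   30.95004276]), np.float64(1.5725460435775598)) 
 rim [[646.0, -255.0, 35.0], [644.0, -408.0, 35.0], [519.0, -403.0, 35.0], [522.0, -252.0, 35.0]] [ 582.5 -329.7   35. ]
box [[172.0, 248.0], [324.0, 248.0], [324.0, 317.0], [172.0, 317.0]] [[589.0, 215.0, 56.0], [584.0, -174.0, 56.0], [412.0, -172.0, 56.0], [414.0, 210.0, 56.0]] [500.   19.8  56. ]
```

View pics/tc.png

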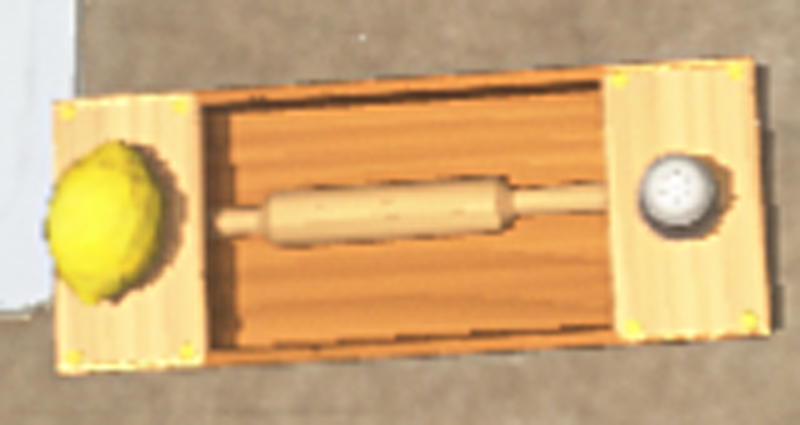

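View pics/sc.png

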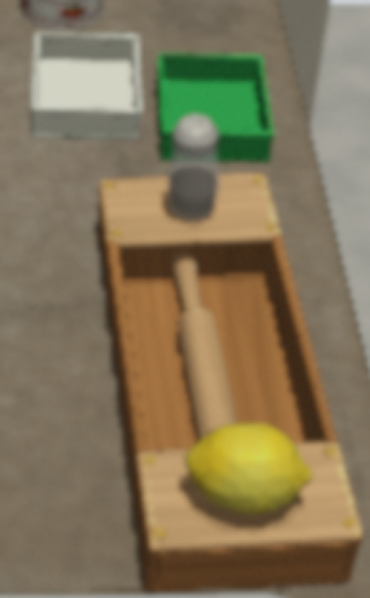

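The crops show the box-top corners at about (176,260), (315,252), (319,307) and (177,315) in the top view. The roller runs from x=218.6 to 267 px at v≈282, and the mill top is at (301,278). The tray masks need tightening, so I'll redo those.

```bash
cat > m2.py <<'E'
from h import *
import pickle
d=pickle.load(open("d0.pkl","rb")); (T,ct),(S,cs)=d["top"],d["side"]
t=lambda x,y:(165+x/5,240+y/5); s=lambda x,y:(310+x/2.85,185+y/2.85)
print("box corners")
C=[tri(ct,t(*a),cs,s(*b)) for a,b in(((752,60),(102,180)),((770,335),(265,175)),((58,373),(357,540)),((55,98),(150,548)))]
for X,e in C: print(X.round(1),round(e,1))
P=np.array([on(ct,*t(*a),56) for a in((752,60),(770,335),(58,373),(55,98))]); print("z56",P.round(1).tolist(),P.mean(0).round(1)); 
ax=(P[3]+P[2]-P[0]-P[1])/2; print("len",np.linalg.norm(ax),"yaw of box y",np.degrees(np.arctan2(-ax[0],ax[1])), "wid",np.linalg.norm(P[0]-P[1]))
print("mill top",tri(ct,t(679,190),cs,s(195,132)),"at z85",on(ct,*t(679,190),85), "base tri", on(cs,*s(191,212),56))
L,Rr=[on(ct,*t(*a),23) for a in((268,218),(510,205))]
print("roller",L,Rr,np.linalg.norm(L-Rr),(L+Rr)/2, "yaw",np.degrees(np.arctan2(-(L-Rr)[0],(L-Rr)[1])))
print("pin tri right roller end",tri(ct,t(508,205),cs,s(194,312)))
m=cv2.inRange(cv2.cvtColor(T,cv2.COLOR_BGR2HSV),(45,100,40),(80,255,255)); x=cv2.boundingRect(m[265:330,330:410]);print("green",x)
for nm,q in(("g",[(349,276),(397,277),(396,316),(349,315)]),("w",[(362,230),(409,230),(409,269),(361,269)])):
    X=np.array([on(ct,*k,35) for k in q]);print(nm,X.round(0).tolist(),X.mean(0).round(1))
q=[(158,57),(264,54),(271,158),(160,152)];X=np.array([on(cs,*s(*k),35) for k in q]);print("g side",X.round(0).tolist(),X.mean(0).round(1))
q=[(35,35),(138,35),(142,134),(32,134)];X=np.array([on(cs,*s(*k),35) for k in q]);print("w side",X.round(0).tolist(),X.mean(0).round(1))
E
python3 m2.py
```

```text
box corners
[ 575.4 -152.3   51.1] 0.9
[ 437.4 -159.6   49.3] 0.9
[422.5 200.2  47.6] 5.0
[560.3 205.5  49.6] 0.7
z56 [[574.4, -152.3, 56.0], [436.9, -159.6, 56.0], [420.2, 198.3, 56.0], [559.2, 203.6, 56.0]] [497.7  22.5  56. ]
len 357.2544838899869 yaw of box y 2.55850495678393 wid 137.61424005493646
mill top (array([ 505.84294458, -118.68381259,  130.15644321]), np.float64(2.4936840972154464)) at z85 [ 507.54156298 -116.36786792   85.        ] base tri [ 505.78690301 -107.07836552   56.        ]
roller [499.21931496  99.45410257  23.        ] [504.81521806 -26.39030375  23.        ] 125.96876094438434 [502.01726651  36.53189941  23.        ] yaw 2.546085028378182
pin tri right roller end (array([506.65698059, -25.87657129,  24.06463458]), np.float64(3.8671175950700345))
green (19, 11, 48, 41)
g [[514.0, -237.0, 35.0], [510.0, -359.0, 35.0], [412.0, -353.0, 35.0], [416.0, -235.0, 35.0]] [ 462.9 -295.9   35. ]
w [[632.0, -273.0, 35.0], [631.0, -395.0, 35.0], [530.0, -391.0, 35.0], [532.0, -268.0, 35.0]] [ 581.1 -331.5   35. ]
g side [[513.0, -347.0, 35.0], [411.0, -352.0, 35.0], [426.0, -199.0, 35.0], [522.0, -207.0, 35.0]] [ 468.1 -276.2   35. ]
w side [[630.0, -384.0, 35.0], [530.0, -383.0, 35.0], [536.0, -232.0, 35.0], [634.0, -233.0, 35.0]] [ 582.5 -308.2   35. ]
```

Call:
send_rows --moves '[{"dx": 0.119, "dy": -0.147, "dz": -0.01}, {"dx": 0.119, "dy": -0.147, "dz": -0.01}, {"dx": 0.119, "dy": -0.147, "dz": -0.01}, {"dx": 0.119, "dy": -0.147, "dz": -0.01}, {"dx": 0.119, "dy": -0.147, "dz": -0.01}]' --grip_force 30

```text
invalid input
```

Call:
send_rows --moves '[{"dx": 0.119, "dy": -0.147, "dz": -0.01}, {"dx": 0.119, "dy": -0.147, "dz": -0.01}, {"dx": 0.119, "dy": -0.147, "dz": -0.01}, {"dx": 0.119, "dy": -0.147, "dz": -0.01}, {"dx": 0.119, "dy": -0.147, "dz": -0.01}]'

```text
invalid input
```

Call:
send_rows --moves '[{"dx": 0.119, "dy": -0.147, "dz": -0.01}, {"dx": 0.119, "dy": -0.147, "dz": -0.01}, {"dx": 0.119, "dy": -0.147, "dz": -0.01}, {"dx": 0.119, "dy": -0.147, "dz": -0.01}, {"dx": 0.119, "dy": -0.147, "dz": -0.01}]'

```text
invalid input
```

Call:
send_rows --moves '[{"dx": 0.119, "dy": -0.147, "dz": -0.01, "rx": 0, "ry": 0, "rz": 0, "gripper": 0.085}, {"dx": 0.119, "dy": -0.147, "dz": -0.01, "rx": 0, "ry": 0, "rz": 0, "gripper": 0.085}, {"dx": 0.119, "dy": -0.147, "dz": -0.01, "rx": 0, "ry": 0, "rz": 0, "gripper": 0.085}, {"dx": 0.119, "dy": -0.147, "dz": -0.01, "rx": 0, "ry": 0, "rz": 0, "gripper": 0.085}, {"dx": 0.119, "dy": -0.147, "dz": -0.01, "rx": 0, "ry": 0, "rz": 0, "gripper": 0.085}]' --grip_force 30

```text
time_s: 0.6
ee_pos: [261.0, 458.9, 220.3]
orientation: [0.362, 3.12, -0.003]
ft_force: [0.1, 0.6, 0.4]
gripper_width: 85.2
grasp_force: 0.0
```

Call:
send_rows --moves '[{"dx": 0.119, "dy": -0.147, "dz": -0.03, "rx": 0, "ry": 0, "rz": 0, "gripper": 0.085}, {"dx": 0.119, "dy": -0.147, "dz": -0.03, "rx": 0, "ry": 0, "rz": 0, "gripper": 0.085}, {"dx": 0.119, "dy": -0.147, "dz": -0.03, "rx": 0, "ry": 0, "rz": 0, "gripper": 0.085}, {"dx": 0.119, "dy": -0.147, "dz": -0.03, "rx": 0, "ry": 0, "rz": 0, "gripper": 0.085}, {"dx": 0.119, "dy": -0.147, "dz": -0.03, "rx": 0, "ry": 0, "rz": 0, "gripper": 0.085}]'

```text
time_s: 1.1
ee_pos: [379.4, 312.1, 189.9]
orientation: [-0.362, -3.119, 0.003]
ft_force: [-0.2, 0.2, 0.5]
gripper_width: 84.7
grasp_force: 0.0
```

Call:
send_rows --moves '[{"dx": 0.117, "dy": -0.144, "dz": 0, "rx": 0, "ry": 0, "rz": 0, "gripper": 0.085}, {"dx": 0.117, "dy": -0.144, "dz": 0, "rx": 0, "ry": 0, "rz": 0, "gripper": 0.085}, {"dx": 0.117, "dy": -0.144, "dz": 0, "rx": 0, "ry": 0, "rz": 0, "gripper": 0.085}, {"dx": 0.117, "dy": -0.144, "dz": 0, "rx": 0, "ry": 0, "rz": 0, "gripper": 0.085}, {"dx": 0.117, "dy": -0.144, "dz": 0, "rx": 0, "ry": 0, "rz": 0, "gripper": 0.085}]'

```text
time_s: 1.6
ee_pos: [496.7, 169.4, 191.3]
orientation: [0.36, 3.121, -0.001]
ft_force: [-1.1, 0.1, 0.2]
gripper_width: 85.1
grasp_force: 0.0
```

```bash
python3 - <<'E'
from h import *
im,c=shot("wrist"); cv2.imwrite("pics/w1.png",im); print(c); o=status.observe(); print(o["ee_pos"],o["joints"])
m=cv2.inRange(cv2.cvtColor(im,cv2.COLOR_BGR2HSV),(22,150,80),(35,255,255)); cn=max(cv2.findContours(m,0,1)[0],key=cv2.contourArea)
r=cv2.minAreaRect(cn);print(r,cv2.boundingRect(cn)); M=cv2.moments(cn);print(on(c,M["m10"]/M["m00"],M["m01"]/M["m00"],85))
print([on(c,*k,85).round(0).tolist() for k in cv2.boxPoints(r)])
E
```

```text
{'fx': 424.9201085752603, 'fy': 424.9201085752603, 'cx': 320.72942144162175, 'cy': 234.8205934862078, 'k1': 0.0022271611220631435, 'origin': array([422.76505422, 186.53439525, 335.06217612]), 'attitude': array([-0.25338197, -0.20045316,  1.33074459])}
[495.51958411 170.8952135  191.14668877] [ 1.89690466e-01 -1.62463005e-01  1.88728881e+00  7.13745824e-04
  1.41738453e+00 -1.15313654e+00]
((312.8716125488281, 228.94552612304688), (129.497314453125, 83.83641052246094), 86.42366790771484) (271, 164, 87, 130)
[492.84532353 163.61449102  85.        ]
[[450.0, 148.0, 85.0], [458.0, 196.0, 85.0], [540.0, 184.0, 85.0], [532.0, 131.0, 85.0]]
```

View pics/w1.png

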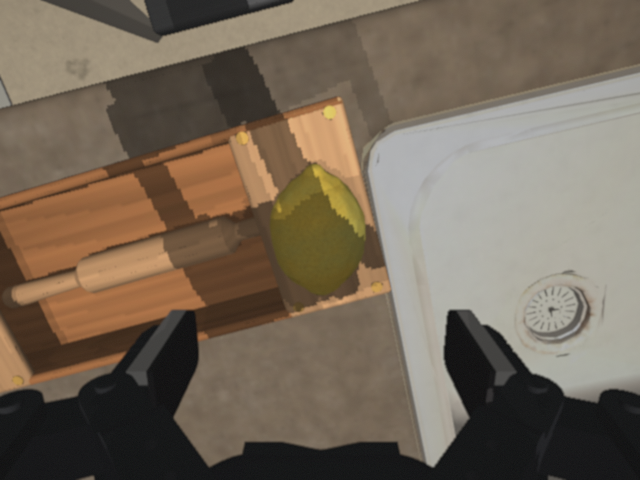

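The wrist view shows the lemon at (313,229) px, which puts its centre at about (494,166). The pin's -y tip is visible in the opening at (12,296). I'm descending onto the lemon.

Call:
send_rows --moves '[{"dx": -0.001, "dy": -0.003, "dz": -0.04, "rx": 0, "ry": 0, "rz": 0, "gripper": 0.085}, {"dx": -0.001, "dy": -0.003, "dz": -0.08, "rx": 0, "ry": 0, "rz": 0, "gripper": 0.085}, {"dx": -0.001, "dy": -0.003, "dz": -0.11, "rx": 0, "ry": 0, "rz": 0, "gripper": 0.085}, {"dx": -0.001, "dy": -0.003, "dz": -0.122, "rx": 0, "ry": 0, "rz": 0, "gripper": 0.085}, {"dx": -0.001, "dy": -0.003, "dz": -0.122, "rx": 0, "ry": 0, "rz": 0, "gripper": 0.085}]'

```text
time_s: 2.15
ee_pos: [491.8, 169.2, 67.4]
orientation: [-0.351, -3.118, 0.001]
ft_force: [-0.1, -0.4, -0.9]
gripper_width: 85.0
grasp_force: 0.0
```

Call:
send_rows --moves '[{"dx": 0, "dy": 0, "dz": 0, "rx": 0, "ry": 0, "rz": 0, "gripper": 0.04}, {"dx": 0, "dy": 0, "dz": 0, "rx": 0, "ry": 0, "rz": 0, "gripper": 0.04}, {"dx": 0, "dy": 0, "dz": 0, "rx": 0, "ry": 0, "rz": 0, "gripper": 0.04}, {"dx": 0, "dy": 0, "dz": 0, "rx": 0, "ry": 0, "rz": 0, "gripper": 0.04}, {"dx": 0, "dy": 0, "dz": 0, "rx": 0, "ry": 0, "rz": 0, "gripper": 0.04}]'

```text
time_s: 2.65
ee_pos: [495.7, 168.8, 72.2]
orientation: [0.354, 3.118, 0.003]
ft_force: [-2.5, 0.5, 6.0]
gripper_width: 56.0
grasp_force: 32.1
```

Call:
send_rows --moves '[{"dx": 0, "dy": 0, "dz": 0.045, "rx": 0, "ry": 0, "rz": 0, "gripper": 0.04}, {"dx": 0, "dy": 0, "dz": 0.09, "rx": 0, "ry": 0, "rz": 0, "gripper": 0.04}, {"dx": 0, "dy": 0, "dz": 0.13, "rx": 0, "ry": 0, "rz": 0, "gripper": 0.04}, {"dx": -0.005, "dy": -0.04, "dz": 0.13, "rx": 0, "ry": 0, "rz": 0, "gripper": 0.04}, {"dx": -0.01, "dy": -0.083, "dz": 0.13, "rx": 0, "ry": 0, "rz": 0, "gripper": 0.04}]'

```text
time_s: 3.15
ee_pos: [485.2, 85.0, 202.7]
orientation: [0.349, 3.116, 0.001]
ft_force: [0.4, -0.5, -0.7]
gripper_width: 55.6
grasp_force: 33.0
```

Call:
send_rows --moves '[{"dx": -0.002, "dy": -0.04, "dz": 0, "rx": 0, "ry": 0, "rz": 0, "gripper": 0.04}, {"dx": -0.004, "dy": -0.08, "dz": 0, "rx": 0, "ry": 0, "rz": 0, "gripper": 0.04}, {"dx": -0.006, "dy": -0.12, "dz": 0, "rx": 0, "ry": 0, "rz": 0, "gripper": 0.04}, {"dx": -0.008, "dy": -0.16, "dz": 0, "rx": 0, "ry": 0, "rz": 0, "gripper": 0.04}, {"dx": -0.01, "dy": -0.2, "dz": 0, "rx": 0, "ry": 0, "rz": 0, "gripper": 0.04}]'

```text
time_s: 3.65
ee_pos: [473.8, -116.6, 200.3]
orientation: [0.354, 3.12, -0.001]
ft_force: [-0.2, -0.2, -1.5]
gripper_width: 55.7
grasp_force: 33.0
```

Call:
send_rows --moves '[{"dx": -0.004, "dy": -0.045, "dz": 0, "rx": 0, "ry": 0, "rz": 0, "gripper": 0.04}, {"dx": -0.008, "dy": -0.09, "dz": 0, "rx": 0, "ry": 0, "rz": 0, "gripper": 0.04}, {"dx": -0.012, "dy": -0.135, "dz": 0, "rx": 0, "ry": 0, "rz": 0, "gripper": 0.04}, {"dx": -0.012, "dy": -0.18, "dz": 0, "rx": 0, "ry": 0, "rz": 0, "gripper": 0.04}, {"dx": -0.012, "dy": -0.18, "dz": 0, "rx": 0, "ry": 0, "rz": 0, "gripper": 0.04}]'

```text
time_s: 4.15
ee_pos: [461.4, -299.8, 200.3]
orientation: [0.363, 3.119, -0.004]
ft_force: [0.9, 0.0, -0.9]
gripper_width: 55.8
grasp_force: 33.0
```

Call:
send_rows --moves '[{"dx": 0.002, "dy": 0.003, "dz": -0.045, "rx": 0, "ry": 0, "rz": 0, "gripper": 0.04}, {"dx": 0.002, "dy": 0.003, "dz": -0.09, "rx": 0, "ry": 0, "rz": 0, "gripper": 0.04}, {"dx": 0.002, "dy": 0.003, "dz": -0.135, "rx": 0, "ry": 0, "rz": 0, "gripper": 0.04}, {"dx": 0.002, "dy": 0.003, "dz": -0.165, "rx": 0, "ry": 0, "rz": 0, "gripper": 0.04}, {"dx": 0.002, "dy": 0.003, "dz": -0.178, "rx": 0, "ry": 0, "rz": 0, "gripper": 0.04}]'

```text
time_s: 4.65
ee_pos: [461.7, -289.4, 19.0]
orientation: [-0.352, -3.115, -0.007]
ft_force: [-12.7, 12.6, 42.9]
gripper_width: 55.6
grasp_force: 37.0
```

Call:
send_rows --moves '[{"dx": 0, "dy": 0, "dz": 0, "rx": 0, "ry": 0, "rz": 0, "gripper": 0.04}, {"dx": 0, "dy": 0, "dz": 0, "rx": 0, "ry": 0, "rz": 0, "gripper": 0.07}, {"dx": 0, "dy": 0, "dz": 0, "rx": 0, "ry": 0, "rz": 0, "gripper": 0.07}, {"dx": 0, "dy": 0, "dz": 0, "rx": 0, "ry": 0, "rz": 0, "gripper": 0.07}, {"dx": 0, "dy": 0, "dz": 0, "rx": 0, "ry": 0, "rz": 0, "gripper": 0.07}]'

```text
time_s: 5.15
ee_pos: [464.4, -292.2, 22.1]
orientation: [0.354, 3.12, -0.001]
ft_force: [0.6, 0.8, -0.3]
gripper_width: 70.1
grasp_force: 0.0
```

Call:
send_rows --moves '[{"dx": 0, "dy": 0, "dz": 0.03, "rx": 0, "ry": 0, "rz": 0, "gripper": 0.07}, {"dx": 0, "dy": 0, "dz": 0.07, "rx": 0, "ry": 0, "rz": 0, "gripper": 0.07}, {"dx": 0, "dy": 0, "dz": 0.12, "rx": 0, "ry": 0, "rz": 0, "gripper": 0.07}, {"dx": 0, "dy": 0, "dz": 0.165, "rx": 0, "ry": 0, "rz": 0, "gripper": 0.07}, {"dx": 0.005, "dy": 0.04, "dz": 0.185, "rx": 0, "ry": 0, "rz": 0, "gripper": 0.085}]'

```text
time_s: 5.65
ee_pos: [470.6, -255.6, 212.9]
orientation: [0.36, 3.112, -0.01]
ft_force: [1.4, 0.1, 0.4]
gripper_width: 82.1
grasp_force: 0.0
```

Call:
send_rows --moves '[{"dx": 0.005, "dy": 0.045, "dz": 0, "rx": 0, "ry": 0, "rz": 0, "gripper": 0.085}, {"dx": 0.01, "dy": 0.08, "dz": 0, "rx": 0, "ry": 0, "rz": 0, "gripper": 0.085}, {"dx": 0.01, "dy": 0.08, "dz": 0, "rx": 0, "ry": 0, "rz": 0, "gripper": 0.085}]'

```text
time_s: 5.95
ee_pos: [479.3, -168.7, 206.9]
orientation: [0.347, 3.121, 0.001]
ft_force: [-0.2, 0.2, -0.2]
gripper_width: 85.5
grasp_force: 0.0
```

```bash
python3 - <<'E'
from h import *
im,c=shot("wrist"); t,ct=shot("top"); o=status.observe(); print(o["ee_pos"])
cv2.imwrite("pics/w2.png",im)
h=cv2.cvtColor(t,cv2.COLOR_BGR2HSV); m=cv2.inRange(h,(22,150,80),(35,255,255)); m[:265]=0;m[:,:335]=0;m[325:]=0;m[:,410:]=0
M=cv2.moments(m);print("lemon",on(ct,M["m10"]/M["m00"],M["m01"]/M["m00"],33) if M["m00"] else None)
import pickle; pickle.dump((im,c,t,ct),open("d2.pkl","wb"))
E
```

```text
[ 479.00572081 -171.46984693  206.55657725]
lemon [ 462.32596593 -293.93515495   33.        ]
```

View pics/w2.png

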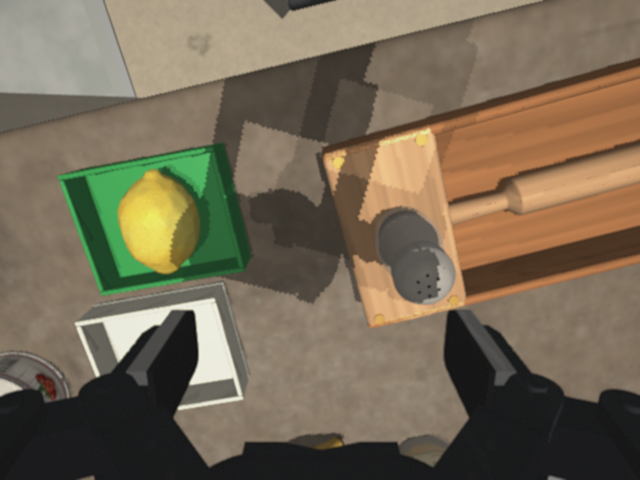

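The lemon is in the green tray at (157,222) px, measured (462,-294). The mill cap is at about (422,273) px and its lower body at about (408,232).

```bash
python3 - <<'E'
from h import *
import pickle
im,c,t,ct=pickle.load(open("d2.pkl","rb"))
for z in(125,135,146): print(z,on(c,422,274,z))
for X in([506,-118,56],[506,-118,122],[506,-118,135],[507,-118,146]): print(X,proj(c,X), 17*c["fx"]/(c["origin"][2]-X[2]))
q,_=None,None
# two views: wrist vs top
print(tri(c,(422,274),ct,(165+679/5,240+190/5)))
for k in((362,230),(409,230),(409,269),(361,269)):pass
print("white floor-rim wrist", [on(c,*k,35).round(0).tolist() for k in((77,323),(222,284),(241,398))])
E
```

```text
125 [ 508.79557705 -116.12579315  125.        ]
135 [ 504.1946791  -117.73086204  135.        ]
146 [ 499.13369135 -119.49643783  146.        ]
[506, -118, 56] [397.14033847 234.53173953] 24.524563230066466
[506, -118, 122] [416.86434507 268.28050408] 31.606781053342793
[506, -118, 135] [422.00947892 277.0832746 ] 33.51303695193597
[507, -118, 146] [427.09379144 287.01399986] 35.315278077523594
(array([ 504.15440201, -118.23292119,  135.35488307]), np.float64(0.9231754847075655))
white floor-rim wrist [[531.0, -388.0, 35.0], [523.0, -260.0, 35.0], [632.0, -275.0, 35.0]]
```

Call:
send_rows --moves '[{"dx": 0.013, "dy": 0.027, "dz": 0, "rx": 0, "ry": 0, "rz": 0, "gripper": 0.085}, {"dx": 0.026, "dy": 0.054, "dz": 0, "rx": 0, "ry": 0, "rz": 0, "gripper": 0.085}, {"dx": 0.026, "dy": 0.054, "dz": 0, "rx": 0, "ry": 0, "rz": 0, "gripper": 0.085}, {"dx": 0.026, "dy": 0.054, "dz": -0.03, "rx": 0, "ry": 0, "rz": 0, "gripper": 0.085}, {"dx": 0.026, "dy": 0.054, "dz": -0.06, "rx": 0, "ry": 0, "rz": 0, "gripper": 0.085}]'

```text
time_s: 6.55
ee_pos: [505.8, -119.6, 146.9]
orientation: [0.355, 3.118, -0.002]
ft_force: [0.1, 0.4, -0.6]
gripper_width: 85.2
grasp_force: 0.0
```

Call:
send_rows --moves '[{"dx": 0, "dy": 0, "dz": -0.03, "rx": 0, "ry": 0, "rz": 0, "gripper": 0.085}, {"dx": 0, "dy": 0, "dz": -0.055, "rx": 0, "ry": 0, "rz": 0, "gripper": 0.085}, {"dx": 0, "dy": 0, "dz": -0.066, "rx": 0, "ry": 0, "rz": 0, "gripper": 0.085}, {"dx": 0, "dy": 0, "dz": -0.066, "rx": 0, "ry": 0, "rz": 0, "gripper": 0.085}]'

```text
time_s: 6.95
ee_pos: [503.5, -118.5, 78.4]
orientation: [-0.356, -3.117, -0.001]
ft_force: [0.7, 0.6, 0.2]
gripper_width: 84.8
grasp_force: 0.0
```

```bash
python3 - <<'E'
from h import *
print(status.observe()["ee_pos"],status.observe()["ft_force"])
im,c=shot("wrist");cv2.imwrite("pics/w3.png",im)
E
```

```text
[ 503.46653016 -118.48168513   78.43553121] [0.73974633 0.646044   0.22678978]
```

View pics/w3.png

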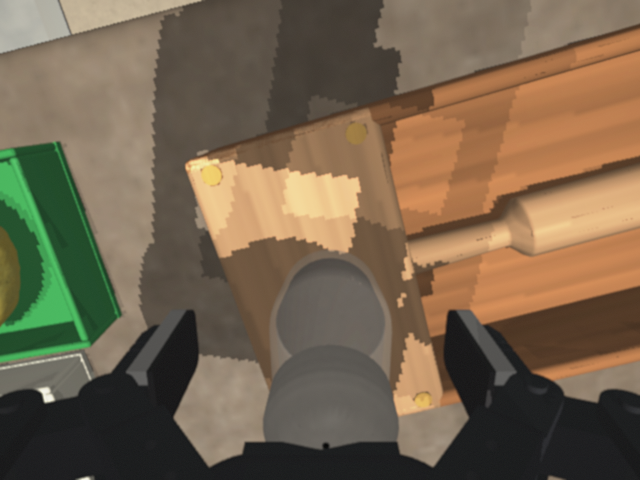

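The mill, at u≈331 px, sits between the fingers (mid 321 px), so I'm closing.

Call:
send_rows --moves '[{"dx": 0, "dy": 0, "dz": 0, "rx": 0, "ry": 0, "rz": 0, "gripper": 0.03}, {"dx": 0, "dy": 0, "dz": 0, "rx": 0, "ry": 0, "rz": 0, "gripper": 0.03}, {"dx": 0, "dy": 0, "dz": 0, "rx": 0, "ry": 0, "rz": 0, "gripper": 0.03}, {"dx": 0, "dy": 0, "dz": 0, "rx": 0, "ry": 0, "rz": 0, "gripper": 0.03}, {"dx": 0, "dy": 0, "dz": 0, "rx": 0, "ry": 0, "rz": 0, "gripper": 0.03}]' --grip_force 30

```text
time_s: 7.5
ee_pos: [506.0, -118.0, 82.2]
orientation: [0.353, 3.119, -0.001]
ft_force: [-0.9, 2.1, 5.7]
gripper_width: 40.1
grasp_force: 30.2
```

Call:
send_rows --moves '[{"dx": 0, "dy": 0, "dz": 0, "rx": 0, "ry": 0, "rz": 0, "gripper": 0.03}, {"dx": 0, "dy": 0, "dz": 0.02, "rx": 0, "ry": 0, "rz": 0, "gripper": 0.03}, {"dx": 0, "dy": 0, "dz": 0.05, "rx": 0, "ry": 0, "rz": 0, "gripper": 0.03}, {"dx": 0, "dy": 0, "dz": 0.08, "rx": 0, "ry": 0, "rz": 0, "gripper": 0.03}, {"dx": 0, "dy": 0, "dz": 0.08, "rx": 0, "ry": 0, "rz": 0, "gripper": 0.03}]'

```text
time_s: 8.0
ee_pos: [507.8, -118.9, 165.7]
orientation: [0.352, 3.112, -0.004]
ft_force: [0.4, 0.1, 0.4]
gripper_width: 40.0
grasp_force: 30.5
```

Call:
send_rows --moves '[{"dx": 0.014, "dy": -0.04, "dz": 0, "rx": 0, "ry": 0, "rz": 0, "gripper": 0.03}, {"dx": 0.028, "dy": -0.08, "dz": 0, "rx": 0, "ry": 0, "rz": 0, "gripper": 0.03}, {"dx": 0.042, "dy": -0.12, "dz": 0, "rx": 0, "ry": 0, "rz": 0, "gripper": 0.03}, {"dx": 0.056, "dy": -0.16, "dz": 0, "rx": 0, "ry": 0, "rz": 0, "gripper": 0.03}, {"dx": 0.068, "dy": -0.195, "dz": 0, "rx": 0, "ry": 0, "rz": 0, "gripper": 0.03}]'

```text
time_s: 8.5
ee_pos: [572.8, -314.5, 158.6]
orientation: [-0.354, -3.12, -0.001]
ft_force: [0.8, 0.3, -1.6]
gripper_width: 40.0
grasp_force: 30.5
```

Call:
send_rows --moves '[{"dx": 0.007, "dy": -0.018, "dz": 0, "rx": 0, "ry": 0, "rz": 0, "gripper": 0.03}, {"dx": 0.007, "dy": -0.018, "dz": 0, "rx": 0, "ry": 0, "rz": 0, "gripper": 0.03}, {"dx": 0.007, "dy": -0.018, "dz": -0.03, "rx": 0, "ry": 0, "rz": 0, "gripper": 0.03}, {"dx": 0.007, "dy": -0.018, "dz": -0.06, "rx": 0, "ry": 0, "rz": 0, "gripper": 0.03}, {"dx": 0.007, "dy": -0.018, "dz": -0.09, "rx": 0, "ry": 0, "rz": 0, "gripper": 0.03}]'

```text
time_s: 9.0
ee_pos: [579.3, -329.5, 68.5]
orientation: [-0.353, -3.121, -0.001]
ft_force: [-0.2, 0.2, -1.8]
gripper_width: 40.2
grasp_force: 30.5
```

Call:
send_rows --moves '[{"dx": 0, "dy": 0, "dz": -0.015, "rx": 0, "ry": 0, "rz": 0, "gripper": 0.03}, {"dx": 0, "dy": 0, "dz": -0.03, "rx": 0, "ry": 0, "rz": 0, "gripper": 0.03}, {"dx": 0, "dy": 0, "dz": -0.036, "rx": 0, "ry": 0, "rz": 0, "gripper": 0.03}, {"dx": 0, "dy": 0, "dz": -0.04, "rx": 0, "ry": 0, "rz": 0, "gripper": 0.03}, {"dx": 0, "dy": 0, "dz": -0.04, "rx": 0, "ry": 0, "rz": 0, "gripper": 0.03}]'

```text
time_s: 9.5
ee_pos: [580.4, -331.2, 31.1]
orientation: [0.354, 3.121, -0.001]
ft_force: [-0.6, 0.2, -0.5]
gripper_width: 40.2
grasp_force: 30.5
```

Call:
send_rows --moves '[{"dx": 0, "dy": 0, "dz": -0.001, "rx": 0, "ry": 0, "rz": 0, "gripper": 0.03}, {"dx": 0, "dy": 0, "dz": -0.002, "rx": 0, "ry": 0, "rz": 0, "gripper": 0.03}, {"dx": 0, "dy": 0, "dz": -0.002, "rx": 0, "ry": 0, "rz": 0, "gripper": 0.03}]'

```text
time_s: 9.8
ee_pos: [580.8, -331.6, 30.2]
orientation: [0.354, 3.12, -0.002]
ft_force: [-1.2, 0.5, 4.9]
gripper_width: 40.2
grasp_force: 31.3
```

Call:
send_rows --moves '[{"dx": 0, "dy": 0, "dz": 0, "rx": 0, "ry": 0, "rz": 0, "gripper": 0.065}, {"dx": 0, "dy": 0, "dz": 0, "rx": 0, "ry": 0, "rz": 0, "gripper": 0.065}, {"dx": 0, "dy": 0, "dz": 0, "rx": 0, "ry": 0, "rz": 0, "gripper": 0.065}, {"dx": 0, "dy": 0, "dz": 0.01, "rx": 0, "ry": 0, "rz": 0, "gripper": 0.065}, {"dx": 0, "dy": 0, "dz": 0.03, "rx": 0, "ry": 0, "rz": 0, "gripper": 0.065}]'

```text
time_s: 10.3
ee_pos: [578.5, -329.9, 56.6]
orientation: [-0.354, -3.118, -0.003]
ft_force: [0.2, -0.8, 0.6]
gripper_width: 65.3
grasp_force: 0.0
```

Call:
send_rows --moves '[{"dx": 0, "dy": 0, "dz": 0.04, "rx": 0, "ry": 0, "rz": 0, "gripper": 0.065}, {"dx": 0, "dy": 0, "dz": 0.08, "rx": 0, "ry": 0, "rz": 0, "gripper": 0.065}, {"dx": 0, "dy": 0, "dz": 0.12, "rx": 0, "ry": 0, "rz": 0, "gripper": 0.065}, {"dx": 0, "dy": 0.04, "dz": 0.14, "rx": 0, "ry": 0, "rz": 0, "gripper": 0.065}, {"dx": -0.01, "dy": 0.08, "dz": 0.14, "rx": 0, "ry": 0, "rz": 0, "gripper": 0.065}]'

```text
time_s: 10.8
ee_pos: [572.6, -252.0, 204.8]
orientation: [0.355, 3.112, -0.006]
ft_force: [0.7, 0.6, 0.8]
gripper_width: 64.9
grasp_force: 0.0
```

Call:
send_rows --moves '[{"dx": -0.008, "dy": 0.028, "dz": 0, "rx": 0, "ry": 0, "rz": -7.5, "gripper": 0.065}, {"dx": -0.016, "dy": 0.056, "dz": 0, "rx": 0, "ry": 0, "rz": -15, "gripper": 0.065}, {"dx": -0.024, "dy": 0.084, "dz": 0, "rx": 0, "ry": 0, "rz": -22.5, "gripper": 0.065}, {"dx": -0.032, "dy": 0.112, "dz": 0, "rx": 0, "ry": 0, "rz": -30, "gripper": 0.065}, {"dx": -0.04, "dy": 0.14, "dz": 0, "rx": 0, "ry": 0, "rz": -37, "gripper": 0.065}]'

```text
time_s: 11.3
ee_pos: [529.5, -109.8, 199.0]
orientation: [1.333, 2.844, 0.0]
ft_force: [0.7, -0.3, 0.9]
gripper_width: 65.2
grasp_force: 0.0
```

Call:
send_rows --moves '[{"dx": -0.006, "dy": 0.028, "dz": 0, "rx": 0, "ry": 0, "rz": -7.5, "gripper": 0.065}, {"dx": -0.012, "dy": 0.056, "dz": 0, "rx": 0, "ry": 0, "rz": -15, "gripper": 0.065}, {"dx": -0.018, "dy": 0.084, "dz": 0, "rx": 0, "ry": 0, "rz": -22.5, "gripper": 0.065}, {"dx": -0.024, "dy": 0.112, "dz": 0, "rx": 0, "ry": 0, "rz": -30, "gripper": 0.065}, {"dx": -0.031, "dy": 0.13, "dz": 0, "rx": 0, "ry": 0, "rz": -37.5, "gripper": 0.065}]'

```text
time_s: 11.8
ee_pos: [498.6, 20.7, 199.0]
orientation: [2.176, 2.266, 0.001]
ft_force: [0.4, -0.1, -0.5]
gripper_width: 64.7
grasp_force: 0.0
```

Call:
send_rows --moves '[{"dx": 0, "dy": 0, "dz": 0, "rx": 0, "ry": 0, "rz": 0, "gripper": 0.065}]'

```text
time_s: 11.9
ee_pos: [498.4, 20.9, 199.0]
orientation: [2.168, 2.273, 0.001]
ft_force: [-0.2, -0.4, -0.3]
gripper_width: 65.2
grasp_force: 0.0
```

```bash
python3 - <<'E'
from h import *
o=status.observe();print(o["ee_pos"],o["joints"],R.from_rotvec(o["orientation"]).as_matrix().round(3).tolist())
im,c=shot("wrist");t,ct=shot("top");cv2.imwrite("pics/w4.png",im)
import pickle; pickle.dump((im,c,t,ct),open("d4.pkl","wb"))
h=cv2.cvtColor(t,cv2.COLOR_BGR2HSV); m=cv2.inRange(h,(22,150,80),(35,255,255)); m[:265]=0;m[:,:335]=0;m[325:]=0;m[:,410:]=0
M=cv2.moments(m);print("lemon",on(ct,M["m10"]/M["m00"],M["m01"]/M["m00"],33))
cv2.imwrite("pics/tcomb.png",np.hstack([cv2.resize(im,(400,300)),cv2.resize(t[215:335,335:495],(400,300),interpolation=2)]))
E
```

```text
[498.36510336  20.86883338 198.95441977] [-1.07693435e-01 -2.34905542e-01  1.93617264e+00  4.14653320e-04
  1.43955906e+00 -1.54927096e-01] [[-0.047, 0.999, 0.001], [0.999, 0.047, 0.0], [0.0, 0.001, -1.0]]
lemon [ 463.64450362 -291.63597836   33.        ]
```

View pics/tcomb.png

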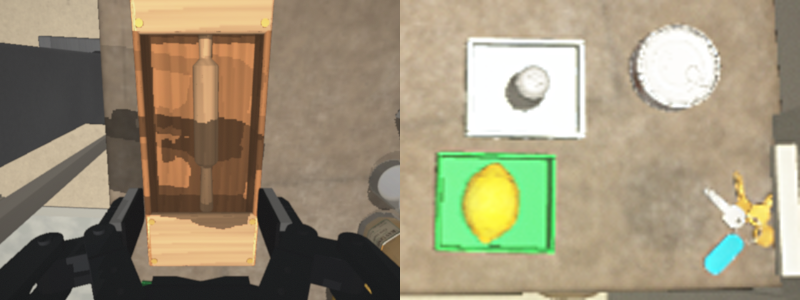

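Both placings look right: the mill stands in the white tray and the lemon lies in the green one. In the wrist view the pin's roller runs from about (328,93) to (331,262) px, with the -y tip near (331,331).

```bash
python3 - <<'E'
from h import *
import pickle
im,c,t,ct=pickle.load(open("d4.pkl","rb")); print(c["origin"])
k=1/.625
for n,p,z in(("roller+y",(205,58),23),("roller-y",(206,163),23),("tip b",(207,207),23),("cover edge +",(205,33),56),("cover edge -",(205,215),56),("boxTL",(135,33),56),("boxTR",(270,30),56),("boxBL",(147,215),56),("boxBR",(258,213),56)):
    print(n,on(c,p[0]*k,p[1]*k,z).round(1))
# height of the -y roller shoulder, seen in two views
print(tri(c,(206*k,163*k),ct,(165+510/5,240+205/5)))
g=cv2.cvtColor(im,cv2.COLOR_BGR2GRAY)
h=cv2.cvtColor(im,cv2.COLOR_BGR2HSV)
for v in range(50,345,12): print(v,h[v,331].tolist(),end=" ")
E
```

```text
[494.14986121  96.02773118 342.68500463]
roller+y [499.  103.6  23. ]
roller-y [507. -24.  23.]
tip b [511.8 -87.4  23. ]
cover edge + [497.3 126.5  56. ]
cover edge - [508.1 -79.6  56. ]
boxTL [427.5 123.1  56. ]
boxTR [561.7 132.3  56. ]
boxBL [437. -83.  56.]
boxBR [572.7 -73.8  56. ]
(array([506.16435164, -25.83077368,  17.98052243]), np.float64(2.1024618840912965))
50 [14, 115, 206] 62 [14, 114, 213] 74 [16, 106, 230] 86 [16, 108, 230] 98 [14, 110, 187] 110 [14, 113, 213] 122 [15, 113, 215] 134 [15, 113, 217] 146 [15, 112, 218] 158 [15, 112, 219] 170 [15, 111, 219] 182 [15, 112, 219] 194 [14, 113, 192] 206 [15, 106, 111] 218 [15, 107, 112] 230 [14, 106, 111] 242 [15, 108, 111] 254 [14, 107, 112] 266 [15, 106, 99] 278 [15, 112, 148] 290 [15, 111, 145] 302 [14, 112, 143] 314 [15, 109, 140] 326 [15, 108, 134] 338 [15, 106, 99]
```

Call:
send_rows --moves '[{"dx": 0.006, "dy": 0, "dz": -0.04, "rx": 0, "ry": 0, "rz": 0, "gripper": 0.065}, {"dx": 0.006, "dy": 0, "dz": -0.08, "rx": 0, "ry": 0, "rz": 0, "gripper": 0.065}, {"dx": 0.006, "dy": 0, "dz": -0.12, "rx": 0, "ry": 0, "rz": 0, "gripper": 0.065}, {"dx": 0.006, "dy": 0, "dz": -0.15, "rx": 0, "ry": 0, "rz": 0, "gripper": 0.065}, {"dx": 0.006, "dy": 0, "dz": -0.17, "rx": 0, "ry": 0, "rz": 0, "gripper": 0.065}]'

```text
time_s: 12.5
ee_pos: [503.6, 18.1, 25.6]
orientation: [-2.169, -2.269, 0.004]
ft_force: [0.2, -0.1, -0.2]
gripper_width: 65.1
grasp_force: 0.0
```

Call:
send_rows --moves '[{"dx": 0, "dy": 0, "dz": -0.01, "rx": 0, "ry": 0, "rz": 0, "gripper": 0.065}, {"dx": 0, "dy": 0, "dz": -0.016, "rx": 0, "ry": 0, "rz": 0, "gripper": 0.065}, {"dx": 0, "dy": 0, "dz": -0.016, "rx": 0, "ry": 0, "rz": 0, "gripper": 0.065}]'

```text
time_s: 12.8
ee_pos: [505.3, 18.6, 12.4]
orientation: [2.171, 2.27, -0.0]
ft_force: [-0.1, 0.6, -0.2]
gripper_width: 65.1
grasp_force: 0.0
```

Call:
send_rows --moves '[{"dx": 0, "dy": 0, "dz": 0, "rx": 0, "ry": 0, "rz": 0, "gripper": 0.02}, {"dx": 0, "dy": 0, "dz": 0, "rx": 0, "ry": 0, "rz": 0, "gripper": 0.02}, {"dx": 0, "dy": 0, "dz": 0, "rx": 0, "ry": 0, "rz": 0, "gripper": 0.02}, {"dx": 0, "dy": 0, "dz": 0, "rx": 0, "ry": 0, "rz": 0, "gripper": 0.02}, {"dx": 0, "dy": 0, "dz": 0, "rx": 0, "ry": 0, "rz": 0, "gripper": 0.02}]' --grip_force 70

```text
time_s: 13.3
ee_pos: [506.2, 19.0, 13.9]
orientation: [2.169, 2.269, 0.002]
ft_force: [-1.4, 0.9, 5.8]
gripper_width: 27.8
grasp_force: 68.9
```

Call:
send_rows --moves '[{"dx": 0, "dy": 0, "dz": 0.003, "rx": 0, "ry": 0, "rz": 0, "gripper": 0.02}, {"dx": 0, "dy": 0.007, "dz": 0.003, "rx": 0, "ry": 0, "rz": 0, "gripper": 0.02}, {"dx": -0.001, "dy": 0.014, "dz": 0.003, "rx": 0, "ry": 0, "rz": 0, "gripper": 0.02}, {"dx": -0.001, "dy": 0.02, "dz": 0.003, "rx": 0, "ry": 0, "rz": 0, "gripper": 0.02}, {"dx": -0.001, "dy": 0.02, "dz": 0.003, "rx": 0, "ry": 0, "rz": 0, "gripper": 0.02}]'

```text
time_s: 13.8
ee_pos: [503.4, 40.1, 14.9]
orientation: [-2.169, -2.271, 0.001]
ft_force: [0.8, -0.1, -2.3]
gripper_width: 27.8
grasp_force: 69.0
```

```bash
python3 - <<'E'
from h import *
im,c=shot("top");cv2.imwrite("pics/t5.png",cv2.resize(im[240:325,165:325],None,fx=5,fy=5,interpolation=2));o=status.observe();print(o["ee_pos"],o["ft_force"],o["wrist_torque"])
E
```

```text
[503.55424886  39.72536604  14.94753145] [-0.29262833 -0.52629841 -1.32972248] [-0.03565809 -0.02815015  0.06565727]
```

View pics/t5.png

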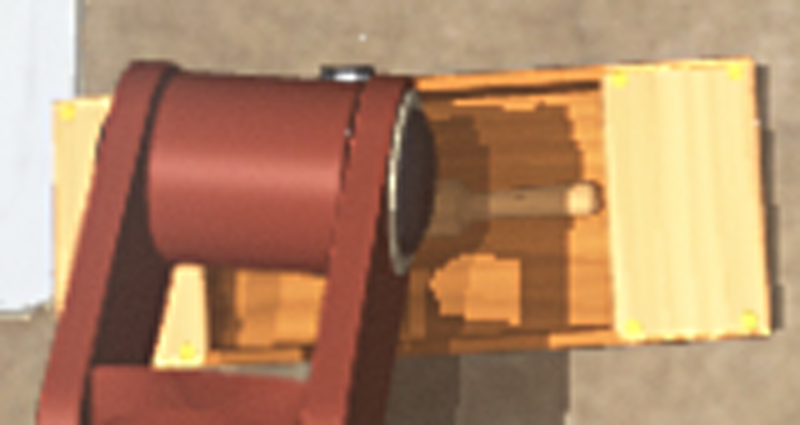

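The tip is now clear of the -y cover edge, at about (599,198) in the crop against the edge at 608. I'll slide a little further and then tilt.

Call:
send_rows --moves '[{"dx": 0, "dy": 0.005, "dz": 0, "rx": 0, "ry": 0, "rz": 0, "gripper": 0.02}, {"dx": 0, "dy": 0.004, "dz": 0.005, "rx": -2.5, "ry": -0.1, "rz": 0, "gripper": 0.02}, {"dx": 0, "dy": 0.003, "dz": 0.01, "rx": -5, "ry": -0.2, "rz": 0, "gripper": 0.02}, {"dx": 0, "dy": 0.002, "dz": 0.016, "rx": -7.5, "ry": -0.35, "rz": 0, "gripper": 0.02}, {"dx": 0, "dy": 0.001, "dz": 0.0215, "rx": -10, "ry": -0.5, "rz": 0, "gripper": 0.02}]'

```text
time_s: 14.35
ee_pos: [504.0, 40.2, 37.1]
orientation: [2.079, 2.174, -0.182]
ft_force: [-0.2, -1.3, -1.4]
gripper_width: 27.4
grasp_force: 68.9
```

Call:
send_rows --moves '[{"dx": 0, "dy": -0.001, "dz": 0.006, "rx": -2.5, "ry": -0.1, "rz": 0, "gripper": 0.02}, {"dx": 0, "dy": -0.002, "dz": 0.012, "rx": -5, "ry": -0.2, "rz": 0, "gripper": 0.02}, {"dx": 0, "dy": -0.002, "dz": 0.012, "rx": -5, "ry": -0.2, "rz": 0, "gripper": 0.02}]'

```text
time_s: 14.65
ee_pos: [504.4, 39.0, 49.3]
orientation: [2.03, 2.126, -0.265]
ft_force: [0.7, -0.2, -1.7]
gripper_width: 27.7
grasp_force: 68.9
```

```bash
python3 - <<'E'
from h import *
im,c=shot("side");cv2.imwrite("pics/s6.png",cv2.resize(im[185:395,310:440],None,fx=2.85,fy=2.85,interpolation=2));o=status.observe();print(o["ee_pos"],o["ft_force"],o["wrist_torque"],R.from_rotvec(o["orientation"]).as_matrix()[:,2])
E
```

```text
[504.15218231  38.77219593  48.92389718] [-0.20117964 -0.64149833 -2.38140617] [ 0.15566682 -0.00616655 -0.06937348] [ 0.01282828 -0.25777496 -0.96611982]
```

View pics/s6.png

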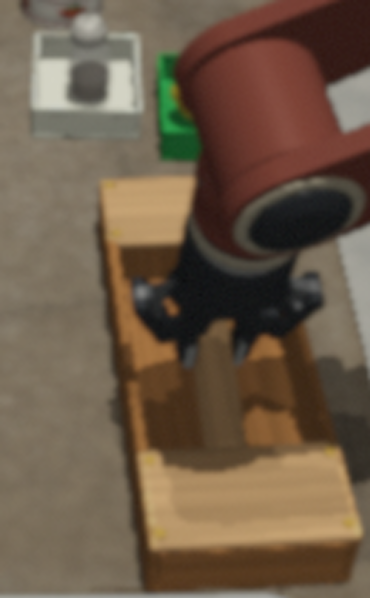

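The pin is tilted 15° with no contact force, seen at about (218,390) in the crop, and the mill is standing in its tray. Drawing it out along its axis.

Call:
send_rows --moves '[{"dx": 0.001, "dy": -0.014, "dz": 0.004, "rx": 0, "ry": 0, "rz": 0, "gripper": 0.02}, {"dx": 0.001, "dy": -0.028, "dz": 0.0075, "rx": 0, "ry": 0, "rz": 0, "gripper": 0.02}, {"dx": 0.002, "dy": -0.042, "dz": 0.011, "rx": 0, "ry": 0, "rz": 0, "gripper": 0.02}, {"dx": 0.002, "dy": -0.056, "dz": 0.015, "rx": 0, "ry": 0, "rz": 0, "gripper": 0.02}, {"dx": 0.003, "dy": -0.07, "dz": 0.019, "rx": 0, "ry": 0, "rz": 0, "gripper": 0.02}]'

```text
time_s: 15.2
ee_pos: [506.8, -33.6, 68.2]
orientation: [2.033, 2.124, -0.267]
ft_force: [0.3, 0.5, -1.1]
gripper_width: 27.6
grasp_force: 69.0
```

Call:
send_rows --moves '[{"dx": 0.001, "dy": -0.012, "dz": 0.005, "rx": 0, "ry": 0, "rz": 0, "gripper": 0.02}, {"dx": 0.001, "dy": -0.012, "dz": 0.02, "rx": 0, "ry": 0, "rz": 0, "gripper": 0.02}, {"dx": 0.001, "dy": -0.012, "dz": 0.045, "rx": 0, "ry": 0, "rz": 0, "gripper": 0.02}, {"dx": 0.001, "dy": -0.012, "dz": 0.07, "rx": 0, "ry": 0, "rz": 0, "gripper": 0.02}, {"dx": 0.001, "dy": -0.012, "dz": 0.07, "rx": 0, "ry": 0, "rz": 0, "gripper": 0.02}]'

```text
time_s: 15.7
ee_pos: [511.1, -44.0, 143.2]
orientation: [2.028, 2.119, -0.258]
ft_force: [0.8, -0.4, -1.5]
gripper_width: 27.9
grasp_force: 69.1
```

Call:
send_rows --moves '[{"dx": -0.002, "dy": 0.011, "dz": 0, "rx": 4, "ry": 0.2, "rz": 0, "gripper": 0.02}, {"dx": -0.004, "dy": 0.022, "dz": 0, "rx": 8, "ry": 0.4, "rz": 0, "gripper": 0.02}, {"dx": -0.006, "dy": 0.033, "dz": 0, "rx": 12, "ry": 0.6, "rz": 0, "gripper": 0.02}, {"dx": -0.008, "dy": 0.045, "dz": 0, "rx": 15, "ry": 0.7, "rz": 0, "gripper": 0.02}, {"dx": -0.008, "dy": 0.045, "dz": 0, "rx": 15, "ry": 0.7, "rz": 0, "gripper": 0.02}]'

```text
time_s: 16.2
ee_pos: [499.3, 1.2, 137.0]
orientation: [-2.171, -2.27, 0.001]
ft_force: [-0.5, -1.2, -1.9]
gripper_width: 27.4
grasp_force: 69.1
```

Call:
send_rows --moves '[{"dx": 0, "dy": 0, "dz": 0, "rx": 0, "ry": 0, "rz": 0, "gripper": 0.02}, {"dx": 0, "dy": 0, "dz": 0, "rx": 0, "ry": 0, "rz": 0, "gripper": 0.02}, {"dx": 0, "dy": 0, "dz": 0, "rx": 0, "ry": 0, "rz": 0, "gripper": 0.02}, {"dx": 0, "dy": 0, "dz": 0, "rx": 0, "ry": 0, "rz": 0, "gripper": 0.02}, {"dx": 0, "dy": 0, "dz": 0, "rx": 0, "ry": 0, "rz": 0, "gripper": 0.02}]'

```text
time_s: 16.7
ee_pos: [499.9, 1.1, 137.8]
orientation: [2.171, 2.271, -0.0]
ft_force: [0.3, -0.2, -1.8]
gripper_width: 27.9
grasp_force: 69.1
```

```bash
python3 - <<'E'
from h import *
a,_=shot("top");b,_=shot("side");cv2.imwrite("pics/f.png",np.hstack([cv2.resize(a[215:335,165:415],(500,300),interpolation=2),cv2.resize(b[185:395,300:440],(200,300),interpolation=2)]));o=status.observe();print(o["ee_pos"],o["ft_force"],o["grasp_force"],R.from_rotvec(o["orientation"]).as_matrix()[:,2])
w,cw=shot("wrist");h=cv2.cvtColor(w,cv2.COLOR_BGR2HSV)
m=cv2.inRange(h[:,315:350],(10,80,150),(20,160,255)); cv2.imwrite("pics/f2.png",w)
E
```

```text
[499.97391595   1.10843052 137.85894396] [-0.03671105 -0.73923025 -2.79394544] 69.06212568283081 [ 1.08415932e-04 -1.35457750e-04 -9.99999985e-01]
```

View pics/f.png

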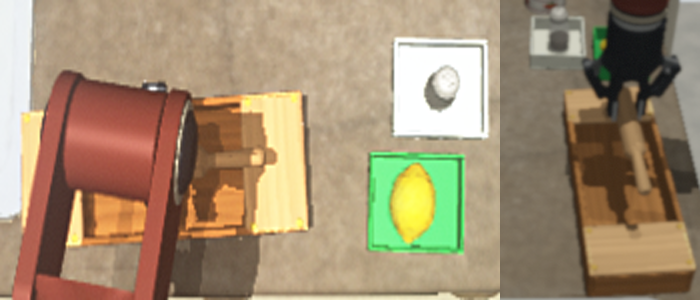

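The pin is held above the box: its +y tip is at (645,190) and its -y tip at (265,155) in the composite. I'll check that it is level before handing in.

```bash
python3 - <<'E'
from h import *
cs=optics.calibration("side");ct=optics.calibration("top")
o,d=ray(cs,300+145/1.4286,185+190/1.4286); 
for x in(490,495,500):print("a",o+d*(x-o[0])/d[0])
for y in(150,155):print("a at y",o+d*(y-o[1])/d[1])
for z in(120,148):print("b",z,on(ct,165+265/2,215+155/2.5,z))
E
```

```text
a [490.         138.98614538 137.66566351]
a [495.         158.34473942 160.43836145]
a [500.         177.70333346 183.2110594 ]
a at y [492.84469383 150.         150.62193419]
a at y [494.13610993 155.         156.50373994]
b 120 [ 507.7333228  -110.18291524  120.        ]
b 148 [ 505.85885078 -111.66346176  148.        ]
```

```bash
python3 -c "
from plant import robot; print(robot.sign_off())"
```

```text
the job is handed in; nothing more can be done
None
```

I handed the job in at about 17 s; no verdict came back. The lemon is in the green tray, the mill is upright in the white tray, and the gripper holds the pin level and still, about 90 mm above the box covers.

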